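# Put the washed-up things away by kind

### The job

Put away the five washed things lying on the counter: lay the slotted spatula and the tongs flat inside the rectangular steel tray, stand both tins upright inside the square wooden tray, and set the little sieve on the middle of the round cork mat, mesh dome up as it lies now. Lower each thing into place rather than dropping it, and leave the mug and the orange tiffin box where they are.

Things in the scene. Friction and masses are not known exactly. Their poses are not given: they have to be found in the camera images.
- spatula: Slotted spatula lying flat, loose, 150 mm long, 60 to 130 g. Origin on its underside at mid-length, near its centre of mass; x from handle to blade, z up. Black handle x = -75 to +5 mm, 14 mm wide, 12 mm high, flat on the counter: grip across it (along y) near x = -10 mm. Slotted steel blade x = +5 to +75 mm, 56 mm wide, 4 mm thick.
- tongs: Steel tongs, locked closed (one rigid piece), lying flat, loose, 150 mm long, 22 mm wide, 14 mm high throughout, 70 to 140 g. Origin on the underside at mid-length, near the centre of mass; x from the dark hinge end to the tips, z up. Grip across (along y) at the middle.
- sieve: Small steel tea sieve lying mouth down, dome up, loose, 42 to 84 g. Origin at the centre of the dome's flat rim, on the underside; z up. Dome 60 mm in diameter, 27 mm high. Straight handle 12 mm wide and 10 mm high, its underside level with the rim, from the dome (x = -30 mm) to x = -80 mm: grip across it (along y) at x = -45 mm.
- tall_tin: Tall slim metal tin, closed, standing: a cylinder 44 mm in diameter and 60 mm high, loose, 70 to 140 g. Origin at the centre of its underside, z up.
- short_tin: Short wide metal tin, closed, standing: a cylinder 54 mm in diameter and 40 mm high, loose, 77 to 154 g. Origin at the centre of its underside, z up.
- utensil_tray: Rectangular open steel tray, fixed, outside 158 mm (its x) by 198 mm (its y) and 20 mm high; walls and floor 4 mm thick, so inside 150 by 190 mm. Origin at the centre of its underside; the inner floor is 4 mm above it. Room for both utensils side by side, along the tray's y.
- spice_tray: Square open wooden tray, fixed, outside 148 by 148 mm and 22 mm high; walls and floor 4 mm thick, so inside 140 by 140 mm. Origin at the centre of its underside; the inner floor is 4 mm above it. Room for both tins side by side.
- cork_mat: Round flat cork mat, fixed, 110 mm in diameter and 6 mm thick. Origin at the centre of its underside; its top is 6 mm above it.
- tiffin: Bystander: closed orange plastic tiffin box, 110 by about 155 mm (y) and 58 mm high, 450 g, loose. Origin at the centre of its underside.
- mug: Bystander: white ceramic mug, 80 mm in diameter and 88 mm high, with a handle on its y side, loose. Origin at the centre of its underside.
Mind the look-alikes: they are no part of the job. There is more than one size of the sieve; the one meant has the size given above.

How it is judged:
At the end, for the whole second after the job is handed in: Spatula and tongs lie in the steel tray, tins stand in the wooden tray: within its inner outline, at most 6 mm above its floor, tilted under 0.12 rad. Sieve centred on the cork mat to 15 mm, resting on it (3 to 11 mm up), dome up, tilted under 0.12 rad. All five released and at rest (x of spatula in the frame of utensil_tray between -0.075 and 0.075 m and y of spatula in the frame of utensil_tray between -0.095 and 0.095 m and z of spatula in the frame of utensil_tray between 0.001 and 0.01 m and angle between each of spatula, tongs, tall_tin, short_tin, sieve's own z axis and vertical below 0.12 rad and x of tongs in the frame of utensil_tray between -0.075 and 0.075 m and y of tongs in the frame of utensil_tray between -0.095 and 0.095 m and z of tongs in the frame of utensil_tray between 0.001 and 0.01 m and x of tall_tin in the frame of spice_tray between -0.07 and 0.07 m and y of tall_tin in the frame of spice_tray between -0.07 and 0.07 m and z of tall_tin in the frame of spice_tray between 0.001 and 0.01 m and x of short_tin in the frame of spice_tray between -0.07 and 0.07 m and y of short_tin in the frame of spice_tray between -0.07 and 0.07 m and z of short_tin in the frame of spice_tray between 0.001 and 0.01 m and horizontal distance between sieve and cork_mat below 0.015 m and z of sieve in the frame of cork_mat between 0.003 and 0.011 m and linear speed of each of spatula, tongs, sieve, tall_tin, short_tin below 0.02 m/s and angular speed of each of spatula, tongs, sieve, tall_tin, short_tin below 0.2 rad/s); the robot touches nothing.
It fails at once if the tiffin box is shifted by more than 20 mm or tipped (distance of tiffin from where it was at the start of the episode above 0.02 m or angle between tiffin's own z axis and vertical above 0.2 rad).
It fails at once if the mug is shifted by more than 20 mm or tipped (distance of mug from where it was at the start of the episode above 0.02 m or angle between mug's own z axis and vertical above 0.2 rad).
It fails at once if one of the five things is let go in the air, more than 80 mm above the counter ((height (world z) of spatula above 0.08 m and contact force between the fingers and spatula below 0.02 N) or (height (world z) of tongs above 0.08 m and contact force between the fingers and tongs below 0.02 N) or (height (world z) of sieve above 0.08 m and contact force between the fingers and sieve below 0.02 N) or (height (world z) of tall_tin above 0.08 m and contact force between the fingers and tall_tin below 0.02 N) or (height (world z) of short_tin above 0.08 m and contact force between the fingers and short_tin below 0.02 N)).
It also fails if it takes over 128 s, if anything falls off the work surface, if the arm or the gripper's body presses on something with over 40 N, if the wrist force passes 120 N, or if a joint passes its speed limit or range.

### The arm

A 6-joint arm with a two-finger parallel gripper is mounted at the origin on the work surface. World frame = base frame: x ahead of the robot, y to its left, z up, the work surface at z = 0. Lengths are in m, angles in rad, forces in N, time in s.
With the tool pointing down it reaches from about 0.3 to 0.85 m from the base axis. Payload 5.4 kg.
Tool frame: the origin (TCP) lies midway between the tips of the shut fingers; the grasp point (between the pads) lies 19 mm behind it; z points along the fingers, y is the line along which they close (so a half turn about z gives the same grasp; the last joint's range is limited). The gripper opens to 85 mm and grips with 20 to 120 N. Pads are 22 mm wide; open, the fingers measure 114 mm over their backs; the gripper's body (76 mm by 85 mm) begins 54 mm behind the grasp point. The pads swing forward as they close: fully open they stand 13 mm farther back than shut.
Start: joints at [0.965, 0.158, 1.597, -0, 1.386, -0.21], TCP at [0.222, 0.531, 0.231] pointing down, gripper open.
Joint ranges: [-2.91, 2.91], [-0.94, 2.29], [0.18, 2.7], [-1.29, 4.43], [0.17, 2.64], [-3, 3]. Speed limits (rad/s): [2.57, 2.57, 3.14, 3.14, 3.14, 3.14].

### API

Orientations are given as a rotation vector (axis times angle).
In Python, from cell import env gives the robot as it stands. The module is installed in compiled form; this text tells all that it offers.
- The arm moves only by the tool apply_moves, never from a script. Its argument "rows" is a list of rows, each a list of 4 numbers: the shift along the tool's x, y, z in cm, then the turn about the tool's z in rad. A call has 1 to 20 rows; each row shifts and turns the commanded pose from where the row before left it, along the tool's axes as they then stand; what a row does not reach is not made up. A row lasts 1/12 s, in which the tool goes at most 41.7 mm and 7.16 degrees, less where a joint would pass 70% of its speed; a pose out of reach is approached as far as the arm can. A call is refused whole if a number of a shift passes 4.17 or a number of a turn 0.125, either way. A call with a gripper value outside its range is refused whole. "jaw" is the closure in counts, from 0 (fully open) to 255 (shut), set as the call begins (left out, the last holds). The fingers move at their own pace and stop on an object; "grip_force" is the grip in N (left out, the last holds). Time passes only in rows, so rows that do not move let the fingers close. It gives the time, the measured TCP pose, the force, the opening and the grip force at its end, in the units of the state.
- env.state(): the state, without advancing time (a new reading comes with each control period).
- env.capture(name): name is "scene" or "side" or "wrist"; returns the picture (420x560x3 uint8, red, green, blue); there is no depth.
- env.camera_model(name): a dict with "fx", "fy", "cx", "cy" (pixels), "D" ([k1, k2, p1, p2, k3] as OpenCV has them; the pictures are not rectified), "R" (3x3) and "t" (3): a world point X has camera coordinates R X + t. Camera axes: x right, y down, z forward; pixel columns grow to the right and rows downward; lengths in m; the calibration is good to about 2 mm. A picture is of the moment at which its call begins: read the wrist's pose just before it. camera_model takes no time and is no camera call; for the wrist camera it gives the pose at the moment of the call.
- env.hand_in(): hands the job in; it is judged then, once.
Trained networks look in the newest picture that a camera, given by its name, has taken for a name from the list of things; names that differ only in an ending like _2 or _b are one class to them, and where a whole thing is asked for, a point or a joint stands for the part that bears it (a point fixed in the world has none). Each returns a list of dicts, best first, with "confidence" (0 to 1); they miss things now and then, are a little off and sometimes report something else, mostly with a low value. They report only what shows in the picture. A call takes as long as a camera call. They do not tell look-alikes from the thing itself.
- env.spot_in(thing, camera): "box" ([left, top, width, height] in pixels, round what is visible of it).
- env.outline_of(thing, camera): "region" (420x560 bool, what is visible of it) and "box" ([left, top, width, height] in pixels, round what is visible of it).
The state is a dict: "t": time; "qpos": joint angles; "qd": joint speeds; "tau": joint torques, N m; "tool_pos": TCP position; "eef_rot": TCP orientation; "wrist_force": force on the tool from outside, world axes, zero at the start; "torque": the same for the moment, N m; "width": finger opening in m; "gripper_force": force on a finger pad.
Only numpy, scipy, OpenCV 4.12 (cv2) and the standard library are available. Lean on these libraries where they do the work, as an engineer would, in place of code of your own. Each camera call takes 0.05 s, during which the arm holds its last target. There are 200 camera calls.

## Working session

There is one attempt and no reset: what is moved stays moved. The work goes in short steps, Python scripts to look and compute and a tool call to move; the robot and the scene stay as the last step left them, time stands still between calls to the robot, and variables do not carry over. Pictures are saved under pics/ and viewed, at most 14 in all, crops included, and the job is handed in when it is done.

Besides the shell and the picture viewer there is one more tool, called after "Request:" as name([rows], argument=value, ...), one row to a line, values as JSON. apply_moves: Moves the arm, as the interface text tells. Its arguments: {"type":"object","properties":{"rows":{"type":"array","items":{"type":"array","items":{"type":"number"}}},"jaw":{"type":"number"},"grip_force":{"type":"number"}},"required":["rows"]}

```bash
mkdir -p pics
cat > h.py <<'E'
import numpy as np, cv2
from cell import env
NAMES=["spatula","tongs","sieve","tall_tin","short_tin","utensil_tray","spice_tray","cork_mat","tiffin","mug"]
def ray(cam,px,z,m=None):
    m=m or env.camera_model(cam)
    K=np.array([[m["fx"],0,m["cx"]],[0,m["fy"],m["cy"]],[0,0,1.]])
    p=cv2.undistortPoints(np.array(px,float).reshape(-1,1,2),K,np.array(m["D"],float)).reshape(-1,2)
    R=np.array(m["R"]);t=np.array(m["t"])
    d=np.c_[p,np.ones(len(p))]@R; c=-R.T@t
    return (c+d*((z-c[2])/d[:,2])[:,None])[:,:2]
def proj(cam,X,m=None):
    m=m or env.camera_model(cam)
    K=np.array([[m["fx"],0,m["cx"]],[0,m["fy"],m["cy"]],[0,0,1.]])
    return cv2.projectPoints(np.array(X,float).reshape(-1,1,3),cv2.Rodrigues(np.array(m["R"]))[0],np.array(m["t"],float),K,np.array(m["D"],float))[0].reshape(-1,2)
def save(im,n): cv2.imwrite("pics/"+n,im[:,:,::-1])
E
python3 - <<'E'
from h import *
for c in ["scene","side"]:
    im=env.capture(c); save(im,c+"0.png")
    m=env.camera_model(c);print(c,-np.array(m["R"]).T@np.array(m["t"]))
    for n in NAMES:
        for r in env.outline_of(n,c)[:3]:
            if r["confidence"]<.2: continue
            v,u=np.nonzero(r["region"]);b=r["box"]
            print(n,round(r["confidence"],2),np.round(b),ray(c,[[u.mean(),v.mean()]],0.01).round(3)[0],len(u))
E
```

```text
scene [1.20027959 0.23980471 0.96381355]
spatula 0.57 [193. 138.  30.  36.] [ 0.436 -0.285] 397
tongs 0.57 [389. 183.  14.  45.] [0.408 0.282] 332
sieve 0.87 [288. 176.  22.  34.] [0.449 0.007] 425
sieve 0.84 [222.  95.  29.  26.] [ 0.212 -0.296] 456
sieve 0.74 [265. 300.  52.  53.] [0.844 0.132] 1181
tall_tin 0.73 [244. 150.  18.  27.] [ 0.399 -0.146] 345
tall_tin 0.4 [334. 182.  20.  20.] [0.409 0.128] 385
short_tin 0.74 [332. 181.  20.  21.] [0.409 0.128] 376
utensil_tray 0.56 [144. 168.  91.  71.] [ 0.607 -0.249] 3679
spice_tray 0.81 [331. 232.  70.  72.] [0.614 0.251] 3247
cork_mat 0.87 [244. 227.  41.  39.] [ 0.656 -0.005] 1218
tiffin 0.73 [449. 243.  70.  50.] [0.516 0.535] 3146
mug 0.71 [ 94. 138.  34.  40.] [ 0.535 -0.567] 983
side [ 0.34144871 -1.0551638   1.20758235]
spatula 0.58 [218. 276.  49.  17.] [ 0.423 -0.291] 385
tongs 0.74 [198. 154.  42.  11.] [0.398 0.274] 316
tongs 0.55 [230. 209.  33.  14.] [ 0.444 -0.001] 293
sieve 0.79 [319. 164.  44.  19.] [0.836 0.126] 469
sieve 0.66 [229. 209.  34.  14.] [ 0.445 -0.001] 313
sieve 0.66 [138. 287.  58.  28.] [ 0.207 -0.301] 832
tall_tin 0.61 [229. 232.  14.  19.] [ 0.419 -0.121] 272
short_tin 0.73 [229. 208.  35.  17.] [ 0.446 -0.001] 307
short_tin 0.63 [217. 276.  50.  20.] [ 0.433 -0.293] 519
short_tin 0.56 [220. 176.  16.  17.] [0.416 0.138] 265
utensil_tray 0.88 [279. 240.  60.  59.] [ 0.601 -0.258] 3121
utensil_tray 0.49 [229. 233.  14.  17.] [ 0.417 -0.123] 263
spice_tray 0.59 [256. 141.  46.  35.] [0.609 0.247] 1284
cork_mat 0.83 [289. 197.  31.  22.] [ 0.649 -0.018] 625
tiffin 0.73 [228.  90.  36.  37.] [0.534 0.55 ] 986
mug 0.75 [300. 327.  35.  47.] [ 0.57  -0.516] 1241
```

```bash
python3 -c "
import cv2,numpy as np
cv2.imwrite('pics/both0.png',cv2.imread('pics/scene0.png'))"
```

```text
(no output)
```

View pics/scene0.png

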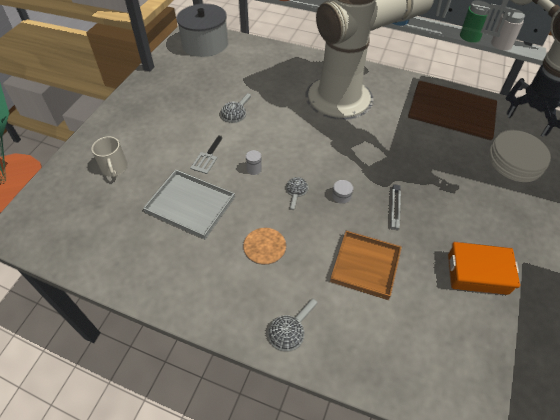

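View pics/side0.png

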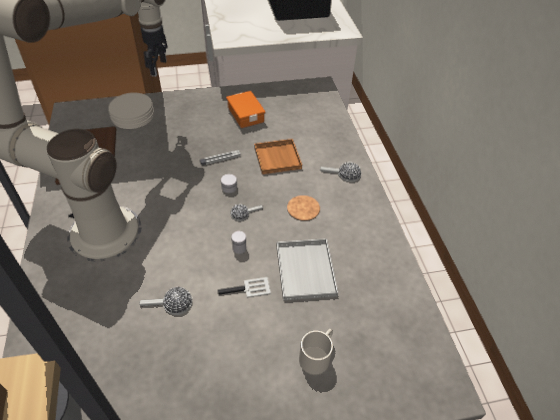

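The scene picture shows three sieves: (296,187) in the middle, (233,111) at the back and (286,331) at the front. The spatula is at (207,155), the tongs at (396,206), the tall tin at (253,162) and the short tin at (343,191). Next I'll measure sizes and crop the sieves.

```bash
cat > m.py <<'E'
from h import *
H=dict(spatula=.005,tongs=.012,sieve=.01,tall_tin=.03,short_tin=.02,utensil_tray=.02,spice_tray=.022,cork_mat=.006,tiffin=.03,mug=.044)
for c in ["scene","side"]:
    im=env.capture(c)
    for n in NAMES:
        for r in env.outline_of(n,c)[:3]:
            if r["confidence"]<.5: continue
            v,u=np.nonzero(r["region"])
            P=ray(c,np.c_[u,v],H[n]).astype(np.float32)
            (x,y),(w,h),a=cv2.minAreaRect(P*1000)
            print(c,n,round(r["confidence"],2),"rect c",round(x),round(y),"size",round(w),round(h),"ang",round(a), "mean",(P.mean(0)*1000).round())
im=cv2.imread("pics/scene0.png")
cr=[im[v-35:v+35,u-35:u+35] for u,v in [(296,190),(233,111),(286,325)]]
cv2.imwrite("pics/sv.png",cv2.resize(np.hstack(cr),None,fx=3.5,fy=3.5,interpolation=cv2.INTER_CUBIC))
cr=[im[v-35:v+35,u-35:u+35] for u,v in [(207,155),(396,206),(253,162)]]
cv2.imwrite("pics/st.png",cv2.resize(np.hstack(cr),None,fx=3.5,fy=3.5,interpolation=cv2.INTER_CUBIC))
E
python3 m.py
```

```text
scene spatula 0.83 rect c 408 -289 size 160 59 ang 1 mean [ 429. -289.]
scene tongs 0.79 rect c 405 282 size 153 23 ang 12 mean [407. 282.]
scene sieve 0.71 rect c 459 14 size 119 60 ang 21 mean [448.   7.]
scene sieve 0.68 rect c 822 127 size 141 80 ang 1 mean [843. 132.]
scene sieve 0.64 rect c 197 -303 size 142 77 ang 14 mean [ 211. -297.]
scene tall_tin 0.78 rect c 413 -140 size 91 44 ang 23 mean [ 414. -139.]
scene tall_tin 0.51 rect c 667 1 size 106 101 ang 22 mean [667.   1.]
scene short_tin 0.66 rect c 416 131 size 81 53 ang 17 mean [416. 130.]
scene utensil_tray 0.85 rect c 609 -248 size 208 168 ang 85 mean [ 612. -245.]
scene spice_tray 0.77 rect c 618 251 size 158 147 ang 2 mean [621. 251.]
scene cork_mat 0.59 rect c 653 -6 size 109 106 ang 22 mean [653.  -6.]
scene tiffin 0.56 rect c 528 529 size 138 177 ang 13 mean [530. 528.]
scene mug 0.96 rect c 559 -540 size 184 84 ang 51 mean [ 560. -540.]
side spatula 0.59 rect c 410 -285 size 60 153 ang 86 mean [ 429. -288.]
side tongs 0.82 rect c 400 273 size 146 36 ang 9 mean [401. 273.]
side sieve 0.83 rect c 194 -288 size 91 144 ang 63 mean [ 206. -300.]
side sieve 0.72 rect c 456 -7 size 70 102 ang 80 mean [443.  -2.]
side sieve 0.63 rect c 817 130 size 93 145 ang 81 mean [834. 128.]
side tall_tin 0.73 rect c 415 -137 size 78 43 ang 82 mean [ 417. -138.]
side short_tin 0.79 rect c 416 128 size 83 52 ang 83 mean [417. 127.]
side utensil_tray 0.87 rect c 600 -259 size 212 164 ang 86 mean [ 599. -263.]
side spice_tray 0.83 rect c 606 237 size 158 181 ang 2 mean [606. 234.]
side cork_mat 0.64 rect c 651 -12 size 114 107 ang 41 mean [650. -14.]
side tiffin 0.88 rect c 533 527 size 131 228 ang 12 mean [530. 525.]
side mug 0.85 rect c 564 -530 size 123 91 ang 78 mean [ 563. -531.]
```

View pics/sv.png

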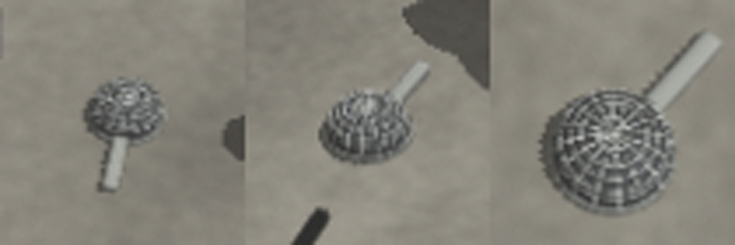

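View pics/st.png

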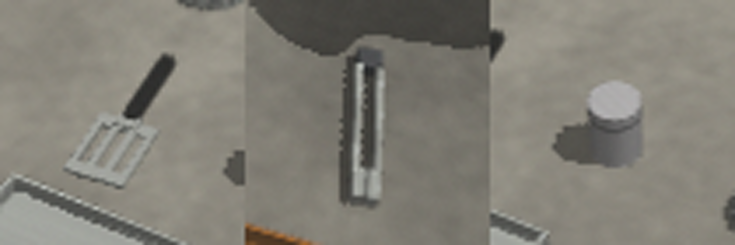

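The middle sieve at scene pixel (296,187) is the right one: its dome is 60 mm across and it is about 110 mm long overall. The other two domes are about 80 mm. In the second crop, the spatula's blade points toward the camera (+x), and the tongs have their dark hinge nearer the robot.

```bash
cat >> h.py <<'E'
def go(x,y,z,phi_deg,s=None):
    s=s or env.state()
    R=cv2.Rodrigues(np.array(s["eef_rot"],float))[0]
    cur=np.arctan2(R[1,1],R[0,1]); d=np.radians(phi_deg)-cur
    d=(d+np.pi/2)%np.pi-np.pi/2           # world turn
    sg=np.sign(R[2,2])                    # tool z down: turn sign flips
    R2=R@cv2.Rodrigues(np.array([0,0,sg*d]))[0]
    D=R2.T@(np.array([x,y,z])-s["tool_pos"])*100
    print("turn %.3f (rows>=%d) then tool shift cm"%(sg*d,np.ceil(abs(d)/.12)),D.round(2),"| q6 %.2f tilt %.3f pos"%(s["qpos"][5],np.arccos(-R[2,2])),np.round(s["tool_pos"],3),"phi %.1f"%np.degrees(cur),"w %.3f"%s["width"])
E
python3 - <<'E'
from h import *
go(.402,.277,.18,101)
m=env.camera_model("wrist");R=np.array(m["R"]);print((-R.T@m["t"]).round(3),R.round(2),m["fx"])
E
```

```text
turn -0.588 (rows>=5) then tool shift cm [-12.86 -28.33   5.13] | q6 -0.21 tilt 0.000 pos [0.222 0.531 0.231] phi 67.3 w 0.085
[0.143 0.562 0.374] [[ 0.39  0.92  0.  ]
 [ 0.87 -0.37  0.33]
 [ 0.3  -0.13 -0.95]] 321.74098038903304
```

Request:
apply_moves([
  [0,0,0,-0.12],
  [0,0,0,-0.12],
  [0,0,0,-0.12],
  [0,0,0,-0.12],
  [0,0,0,-0.11],
  [-1.29,-2.83,0.5,0],
  [-1.29,-2.83,0.5,0],
  [-1.29,-2.83,0.5,0],
  [-1.29,-2.83,0.5,0],
  [-1.29,-2.83,0.5,0],
  [-1.29,-2.83,0.5,0],
  [-1.29,-2.83,0.5,0],
  [-1.29,-2.83,0.5,0],
  [-1.29,-2.83,0.5,0],
  [-1.29,-2.83,0.5,0],
  [0,0,0,0],
  [0,0,0,0],
], jaw=0, grip_force=40)

```text
t: 3.62
tool_pos: [0.4034, 0.2767, 0.1811]
eef_rot: [0.3, -3.127, -0.0]
wrist_force: [0.3, 0.5, 0.5]
width: 0.0854
gripper_force: 0.0
```

```bash
cat > w.py <<'E'
from h import *
import sys
def look(n,z,fn=None):
    m=env.camera_model("wrist");im=env.capture("wrist")
    if fn: save(im,fn)
    for r in env.outline_of(n,"wrist")[:3]:
        v,u=np.nonzero(r["region"])
        P=ray("wrist",np.c_[u,v],z,m).astype(np.float32)*1000
        (x,y),(w,h),a=cv2.minAreaRect(P)
        if h>w: a+=90
        print(n,round(r["confidence"],2),r["box"],"rect c",round(x),round(y),"size",round(w),round(h),"long ang %.1f"%a,"mean",P.mean(0).round())
if __name__=="__main__": look(sys.argv[1],float(sys.argv[2]),sys.argv[3] if len(sys.argv)>3 else None)
E
python3 w.py tongs .012 w1.png; python3 -c "
from h import *
go(.402,.277,.18,101)"
```

```text
tongs 0.58 [273.6, 112.9, 23.8, 141.4] rect c 402 281 size 150 22 long ang 10.6 mean [399. 280.]
turn 0.002 (rows>=1) then tool shift cm [ 0.08 -0.11  0.15] | q6 -1.41 tilt 0.000 pos [0.403 0.278 0.181] phi 101.1 w 0.085
```

View pics/w1.png

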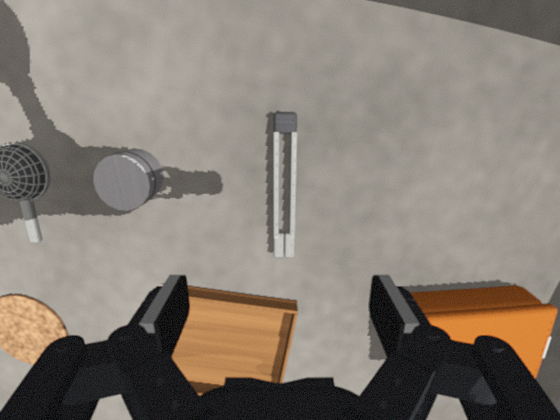

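The wrist picture shows the tongs at (285,185), measuring 150 x 22 mm. The short tin is at (125,180) and the right small sieve at (20,180). This measurement is precise, so I'll descend on it.

```bash
python3 - <<'E'
s=open('h.py').read()
s=s.replace("""    sg=np.sign(R[2,2])                    # tool z down: turn sign flips
""","""    sg=np.sign(R[2,2])                    # tool z down: turn sign flips
    q6=lambda d: s["qpos"][5]+sg*d+np.arctan2(y,x)-np.arctan2(s["tool_pos"][1],s["tool_pos"][0])
    d=min([d,d+np.pi,d-np.pi],key=lambda d:abs(q6(d))+.3*abs(d))
    print("q6 after %.2f"%q6(d))
""")
open('h.py','w').write(s)
E
python3 -c "
from h import *
go(.402,.281,.003,100.6)"
```

```text
q6 after -1.39
turn 0.009 (rows>=1) then tool shift cm [1.000e-02 2.800e-01 1.785e+01] | q6 -1.41 tilt 0.000 pos [0.403 0.278 0.181] phi 101.1 w 0.085
```

Request:
apply_moves([
  [0,0.28,2.5,0.009],
  [0,0,2.5,0],
  [0,0,2.5,0],
  [0,0,2.5,0],
  [0,0,2.5,0],
  [0,0,2.5,0],
  [0,0,1.4,0],
  [0,0,0.9,0],
  [0,0,0.5,0],
  [0,0,0,0],
  [0,0,0,0],
])

```text
t: 4.63
tool_pos: [0.4029, 0.2812, 0.0041]
eef_rot: [-0.292, 3.127, 0.001]
wrist_force: [0.4, 0.2, -0.1]
width: 0.0851
gripper_force: 0.0
```

Request:
apply_moves([
  [0,0,0,0],
  [0,0,0,0],
  [0,0,0,0],
  [0,0,0,0],
  [0,0,0,0],
  [0,0,0,0],
  [0,0,0,0],
  [0,0,0,0],
  [0,0,0,0],
  [0,0,0,0],
], jaw=255)

```text
t: 5.47
tool_pos: [0.4028, 0.2806, 0.0038]
eef_rot: [-0.29, 3.127, 0.0]
wrist_force: [-1.1, -0.9, 6.0]
width: 0.0207
gripper_force: 39.9
```

Request:
apply_moves([
  [0,0,-0.5,0],
  [0,0,-1.5,0],
  [0,0,-2.5,0],
  [0,0,-2.5,0],
  [0,0,-2.5,0],
  [0,0,-2.5,0],
  [0,0,-2,0],
  [0,0,-1,0],
])

```text
t: 6.13
tool_pos: [0.4033, 0.2809, 0.1559]
eef_rot: [-0.29, 3.125, 0.001]
wrist_force: [1.3, 0.4, -0.5]
width: 0.0205
gripper_force: 39.3
```

```bash
python3 -c "
from h import *
for c in ['scene','side']:
  im=env.capture(c)
  for n,z in [('utensil_tray',.02),('spice_tray',.022)]:
    for r in env.outline_of(n,c)[:1]:
      v,u=np.nonzero(r['region']);P=ray(c,np.c_[u,v],z).astype(np.float32)*1000
      print(c,n,cv2.minAreaRect(P))
go(.605,-.25,.2,-5)"
```

```text
scene utensil_tray ((609.9178466796875, -247.85916137695312), (207.71572875976562, 170.08370971679688), 84.91458129882812)
scene spice_tray ((469.670166015625, 16.980552673339844), (114.02227020263672, 58.76152801513672), 20.755760192871094)
side utensil_tray ((600.4902954101562, -258.89971923828125), (206.67340087890625, 161.46075439453125), 85.14004516601562)
side spice_tray ((606.939697265625, 235.99758911132812), (151.59580993652344, 170.9010772705078), 3.048248767852783)
q6 after -0.55
turn 1.843 (rows>=16) then tool shift cm [-51.03  24.92  -4.87] | q6 -1.39 tilt 0.004 pos [0.401 0.28  0.151] phi 100.6 w 0.021
```

Request:
apply_moves([
  [0,0,-0.3,0.115],
  [0,0,-0.3,0.115],
  [0,0,-0.3,0.115],
  [0,0,-0.3,0.115],
  [0,0,-0.3,0.115],
  [0,0,-0.3,0.115],
  [0,0,-0.3,0.115],
  [0,0,-0.3,0.115],
  [0,0,-0.3,0.115],
  [0,0,-0.3,0.115],
  [0,0,-0.3,0.115],
  [0,0,-0.3,0.115],
  [0,0,-0.3,0.115],
  [0,0,-0.3,0.115],
  [0,0,-0.3,0.115],
  [0,0,-0.3,0.118],
])

```text
t: 7.77
tool_pos: [0.4015, 0.2801, 0.1997]
eef_rot: [-2.321, -2.115, 0.005]
wrist_force: [0.4, 0.7, -1.3]
width: 0.0213
gripper_force: 39.3
```

Request:
apply_moves([
  [-1.5,0.73,0,0],
  [-2.4,1.17,0,0],
  [-2.95,1.44,0,0],
  [-2.95,1.44,0,0],
  [-2.95,1.44,0,0],
  [-2.95,1.44,0,0],
  [-2.95,1.44,0,0],
  [-2.95,1.44,0,0],
  [-2.95,1.44,0,0],
  [-2.95,1.44,0,0],
  [-2.95,1.44,0,0],
  [-2.95,1.44,0,0],
  [-2.95,1.44,0,0],
  [-2.95,1.44,0,0],
  [-2.95,1.44,0,0],
  [-2.95,1.44,0,0],
  [-2.95,1.44,0,0],
  [-2.9,1.44,0,0],
  [-1.5,0.73,0,0],
  [-1.2,0.6,0,0],
])

```text
t: 9.43
tool_pos: [0.6168, -0.2796, 0.1986]
eef_rot: [-2.315, -2.118, 0.002]
wrist_force: [-0.9, 0.2, -0.5]
width: 0.021
gripper_force: 39.3
```

```bash
python3 w.py utensil_tray .02 w2.png; python3 -c "
from h import *
go(.605,-.253,.2,-5)"
```

```text
utensil_tray 0.95 [176.3, 51.1, 170.1, 202.4] rect c 602 -253 size 199 159 long ang 85.0 mean [ 601. -239.]
q6 after -0.49
turn -0.002 (rows>=1) then tool shift cm [ 2.54 -1.4  -0.12] | q6 -0.51 tilt 0.003 pos [ 0.617 -0.28   0.199] phi -5.1 w 0.020
```

View pics/w2.png

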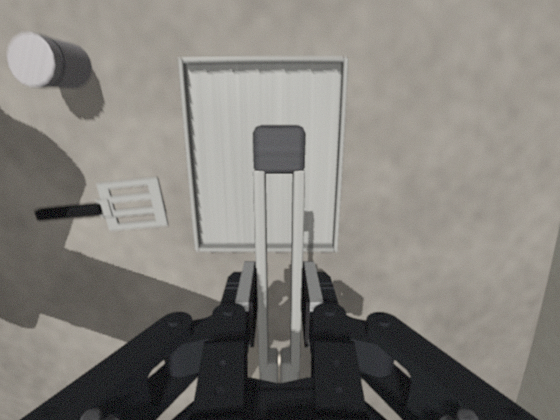

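The wrist picture shows the tray's inner area spanning (190–340, 65–245), and the tongs held squarely. The tray is at (602,-253) with yaw -5°.

```bash
python3 -c "
from h import *
go(.639,-.256,.009,-5)"
```

```text
q6 after -0.47
turn -0.002 (rows>=1) then tool shift cm [ 2.51  2.06 18.97] | q6 -0.51 tilt 0.003 pos [ 0.617 -0.28   0.199] phi -5.1 w 0.020
```

Request:
apply_moves([
  [1.25,1.03,1,0],
  [1.25,1.03,2,0],
  [0,0,2.5,0],
  [0,0,2.5,0],
  [0,0,2.5,0],
  [0,0,2.5,0],
  [0,0,2,0],
  [0,0,1.5,0],
  [0,0,1,0],
  [0,0,0.7,0],
  [0,0,0.5,0],
  [0,0,0.2,0],
  [0,0,0,0],
  [0,0,0,0],
])

```text
t: 10.7
tool_pos: [0.6407, -0.2551, 0.0134]
eef_rot: [2.315, 2.121, 0.001]
wrist_force: [-0.2, -0.1, -1.1]
width: 0.0208
gripper_force: 39.4
```

Request:
apply_moves([
  [0,0,0,0],
  [0,0,0,0],
  [0,0,0,0],
  [0,0,0,0],
  [0,0,0,0],
], jaw=155)

```text
t: 11.12
tool_pos: [0.6402, -0.2548, 0.0126]
eef_rot: [2.316, 2.122, 0.0]
wrist_force: [0.3, 0.1, -0.4]
width: 0.0336
gripper_force: 0.0
```

Request:
apply_moves([
  [0,0,-0.5,0],
  [0,0,-1.5,0],
  [0,0,-2.5,0],
  [0,0,-3,0],
  [0,0,-3,0],
  [0,0,-3,0],
  [0,0,-2,0],
  [0,0,-1,0],
])

```text
t: 11.78
tool_pos: [0.6419, -0.2558, 0.1835]
eef_rot: [2.31, 2.118, 0.003]
wrist_force: [0.4, -0.2, 0.9]
width: 0.0335
gripper_force: 0.0
```

```bash
python3 -c "
from h import *
go(.40,-.287,.18,88)"
```

```text
q6 after 0.81
turn 1.519 (rows>=13) then tool shift cm [-24.07   3.96   0.2 ] | q6 -0.47 tilt 0.008 pos [ 0.642 -0.256  0.183] phi -5.0 w 0.034
```

Request:
apply_moves([
  [0,0,0,0.117],
  [0,0,0,0.117],
  [0,0,0,0.117],
  [0,0,0,0.117],
  [0,0,0,0.117],
  [0,0,0,0.117],
  [0,0,0,0.117],
  [0,0,0,0.117],
  [0,0,0,0.117],
  [0,0,0,0.117],
  [0,0,0,0.117],
  [0,0,0,0.117],
  [0,0,0,0.115],
], jaw=100)

```text
t: 12.87
tool_pos: [0.6397, -0.2545, 0.1771]
eef_rot: [-3.14, 0.064, 0.001]
wrist_force: [0.5, 0.2, -0.0]
width: 0.052
gripper_force: 0.0
```

Request:
apply_moves([
  [-1.7,0.3,0,0],
  [-2.8,0.46,0,0],
  [-2.8,0.46,0,0],
  [-2.8,0.46,0,0],
  [-2.8,0.46,0,0],
  [-2.8,0.46,0,0],
  [-2.8,0.46,0,0],
  [-2.8,0.46,0,0],
  [-1.7,0.3,0,0],
  [-1,0.14,0,0],
  [0,0,0,0],
  [0,0,0,0],
])

```text
t: 13.87
tool_pos: [0.3991, -0.2859, 0.1776]
eef_rot: [3.141, -0.056, 0.001]
wrist_force: [0.4, 0.7, 0.3]
width: 0.052
gripper_force: 0.0
```

```bash
python3 w.py spatula .006 w3.png; python3 -c "
from h import *
go(.40,-.287,.003,88)"
```

```text
spatula 0.69 [82.3, 155.5, 73.6, 57.5] rect c 409 -122 size 52 83 long ang 111.4 mean [ 410. -122.]
q6 after 0.74
turn 0.000 (rows>=1) then tool shift cm [ 0.03  0.12 17.45] | q6 0.74 tilt 0.001 pos [ 0.4   -0.286  0.177] phi -92.0 w 0.052
```

View pics/w3.png

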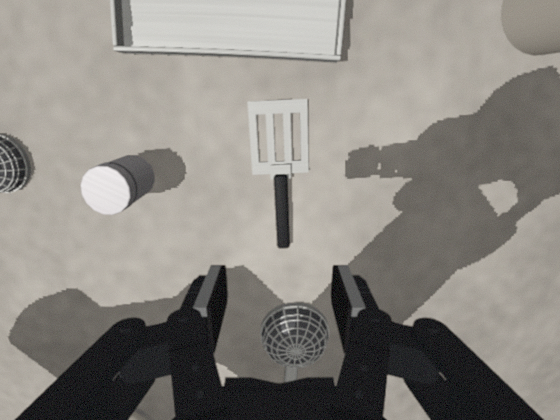

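The wrist picture shows the spatula blade with corners (249,102), (308,99), (308,175) and (251,173), and the handle running from (281,176) to (283,246). The network boxed the tall tin instead, so I'll use my own pixels.

```bash
python3 -c "
from h import *
P=ray('wrist',[[249,102],[308,99],[308,175],[251,173]],.004)
Q=ray('wrist',[[281,180],[283,244]],.012)
print(P.round(4),Q.round(4))
t=P[:2].mean(0);e=Q[1];u=(t-e)/np.linalg.norm(t-e);a=np.degrees(np.arctan2(u[1],u[0]))
c=(t+e)/2;g=c-.01*u;print(np.linalg.norm(t-e),a,c,g)
go(g[0],g[1],.003,a-90)"
```

```text
[[ 0.4837 -0.2617]
 [ 0.4844 -0.3171]
 [ 0.4117 -0.3164]
 [ 0.4157 -0.2594]] [[ 0.4094 -0.2892]
 [ 0.3404 -0.289 ]]
0.14359787740107768 -0.15465579693575313 [ 0.41223717 -0.28918133] [ 0.40223721 -0.28915433]
q6 after 0.70
turn -0.032 (rows>=1) then tool shift cm [ 0.25  0.33 17.45] | q6 0.74 tilt 0.001 pos [ 0.4   -0.286  0.177] phi -92.0 w 0.052
```

Request:
apply_moves([
  [-0.05,0.32,1.5,-0.02],
  [0,0,2.5,0],
  [0,0,2.5,0],
  [0,0,2.5,0],
  [0,0,2.5,0],
  [0,0,2.5,0],
  [0,0,1.5,0],
  [0,0,1,0],
  [0,0,0.6,0],
  [0,0,0.3,0],
  [0,0,0,0],
  [0,0,0,0],
])

```text
t: 14.97
tool_pos: [0.3989, -0.2896, 0.0041]
eef_rot: [3.14, -0.024, 0.002]
wrist_force: [-0.6, -0.1, 0.2]
width: 0.0521
gripper_force: 0.0
```

Request:
apply_moves([
  [0,0,0,0],
  [0,0,0,0],
  [0,0,0,0],
  [0,0,0,0],
  [0,0,0,0],
  [0,0,0,0],
  [0,0,0,0],
  [0,0,0,0],
], jaw=255)

```text
t: 15.63
tool_pos: [0.3986, -0.2895, 0.0041]
eef_rot: [3.141, -0.024, 0.001]
wrist_force: [-0.8, 2.2, 6.2]
width: 0.0123
gripper_force: 40.4
```

Request:
apply_moves([
  [0,0,-0.5,0],
  [0,0,-1.5,0],
  [0,0,-2.5,0],
  [0,0,-2.5,0],
  [0,0,-2,0],
  [0,0,-1,0],
  [0,0,0,0],
])

```text
t: 16.22
tool_pos: [0.3993, -0.2903, 0.1057]
eef_rot: [3.138, -0.024, 0.005]
wrist_force: [-0.5, -0.6, -1.3]
width: 0.0125
gripper_force: 39.6
```

```bash
python3 -c "
from h import *
go(.605,-.253,.12,-5)"
```

```text
q6 after -0.55
turn -1.499 (rows>=13) then tool shift cm [ 5.51 20.17 -1.38] | q6 0.71 tilt 0.005 pos [ 0.399 -0.29   0.106] phi -90.9 w 0.013
```

Request:
apply_moves([
  [0,0,-0.1,-0.115],
  [0,0,-0.1,-0.115],
  [0,0,-0.1,-0.115],
  [0,0,-0.1,-0.115],
  [0,0,-0.1,-0.115],
  [0,0,-0.1,-0.115],
  [0,0,-0.1,-0.115],
  [0,0,-0.1,-0.115],
  [0,0,-0.1,-0.115],
  [0,0,-0.1,-0.115],
  [0,0,-0.1,-0.115],
  [0,0,-0.1,-0.115],
  [0,0,-0.1,-0.119],
])

```text
t: 17.3
tool_pos: [0.3973, -0.288, 0.1143]
eef_rot: [-2.307, -2.127, -0.0]
wrist_force: [-0.7, 0.3, -1.3]
width: 0.0122
gripper_force: 39.6
```

Request:
apply_moves([
  [0.4,1.5,0,0],
  [0.6,2.3,0,0],
  [0.75,2.6,0,0],
  [0.75,2.6,0,0],
  [0.75,2.6,0,0],
  [0.6,2.3,0,0],
  [0.4,1.5,0,0],
  [0.2,0.65,0,0],
  [0,0,0,0],
  [0,0,0,0],
])

```text
t: 18.13
tool_pos: [0.5608, -0.2582, 0.1148]
eef_rot: [-2.314, -2.121, 0.002]
wrist_force: [-1.0, -0.7, -1.7]
width: 0.0127
gripper_force: 39.6
```

```bash
python3 -c "
from h import *
save(env.capture('wrist'),'w4.png')
go(.563,-.26,.008,-5)"
```

```text
q6 after -0.54
turn -0.000 (rows>=1) then tool shift cm [-0.14  0.27 10.72] | q6 -0.54 tilt 0.002 pos [ 0.561 -0.258  0.115] phi -5.0 w 0.012
```

View pics/w4.png

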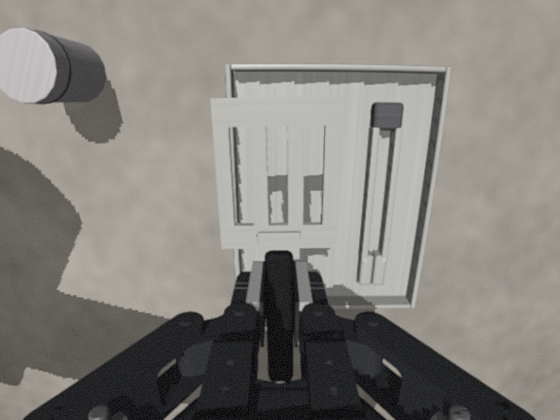

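The tongs lie in the tray with the hinge at (387,115) and the tips at (371,270). The spatula is held squarely above the left half, so I'll lower it.

Request:
apply_moves([
  [-0.1,0.27,1,0],
  [0,0,2,0],
  [0,0,2,0],
  [0,0,2,0],
  [0,0,1.5,0],
  [0,0,1,0],
  [0,0,0.6,0],
  [0,0,0.4,0],
  [0,0,0.15,0],
  [0,0,0,0],
  [0,0,0,0],
])

```text
t: 19.1
tool_pos: [0.5652, -0.2603, 0.0107]
eef_rot: [2.315, 2.122, 0.001]
wrist_force: [-0.3, -0.2, -0.7]
width: 0.0125
gripper_force: 39.6
```

Request:
apply_moves([
  [0,0,0,0],
  [0,0,0,0],
  [0,0,0,0],
  [0,0,0,0],
  [0,0,0,0],
], jaw=170)

```text
t: 19.52
tool_pos: [0.5647, -0.2599, 0.0101]
eef_rot: [2.316, 2.123, 0.0]
wrist_force: [0.4, -1.0, 0.2]
width: 0.0285
gripper_force: 0.0
```

Request:
apply_moves([
  [0,0,-0.5,0],
  [0,0,-1.5,0],
  [0,0,-2.5,0],
  [0,0,-3,0],
  [0,0,-3,0],
  [0,0,-3,0],
  [0,0,-2,0],
  [0,0,-1,0],
])

```text
t: 20.18
tool_pos: [0.5661, -0.2609, 0.1793]
eef_rot: [2.311, 2.119, 0.002]
wrist_force: [1.0, -0.9, 0.2]
width: 0.0287
gripper_force: 0.0
```

```bash
python3 -c "
from h import *
save(env.capture('wrist'),'w5.png')
go(.417,-.138,.17,0)"; python3 w.py spice_tray .022
```

```text
q6 after -0.51
turn -0.087 (rows>=1) then tool shift cm [ 12.32 -14.95   0.84] | q6 -0.54 tilt 0.007 pos [ 0.566 -0.261  0.18 ] phi -5.0 w 0.029
```

View pics/w5.png

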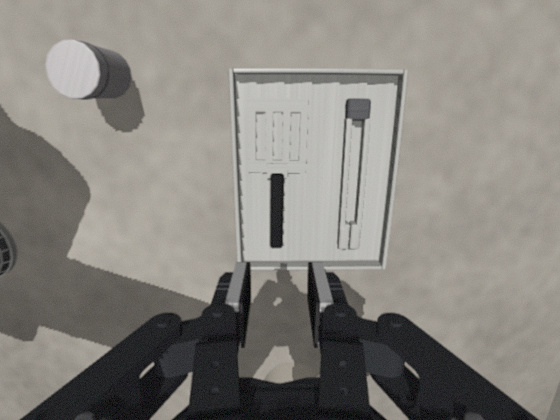

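Both utensils lie flat in the tray: the spatula at (275,180) and the tongs at (353,175). Next is the tall tin.

Request:
apply_moves([
  [0,0,0,-0.122],
  [1.2,-1.4,0,0],
  [1.9,-2.1,0,0],
  [2.2,-2.5,0,0],
  [2.2,-2.5,0,0],
  [2.2,-2.5,0,0],
  [1.7,-1.9,0,0],
  [1,-1.1,0,0],
  [0.4,-0.46,0,0],
  [0,0,0,0],
  [0,0,0,0],
], jaw=0)

```text
t: 21.25
tool_pos: [0.4155, -0.1371, 0.174]
eef_rot: [-2.182, -2.259, 0.0]
wrist_force: [0.0, 0.2, -0.1]
width: 0.0854
gripper_force: 0.0
```

Run:
```python
from h import *
m=env.camera_model("wrist");im=env.capture("wrist");save(im,"w6.png")
go(.417,-.138,.025,2)
for r in env.outline_of("tall_tin","wrist")[:2]:
    reg=r["region"];print(round(r["confidence"],2),r["box"])
    best=None
    from scipy.optimize import minimize
    th=np.linspace(0,2*np.pi,60)
    def f(p):
        X=np.vstack([np.c_[p[0]+.022*np.cos(th),p[1]+.022*np.sin(th),0*th+z] for z in (0,.06)])
        h=cv2.convexHull(proj("wrist",X,m).astype(np.float32))
        k=np.zeros(reg.shape,np.uint8);cv2.fillConvexPoly(k,(h*16).round().astype(int),1,shift=4)
        return 1-(reg&(k>0)).sum()/(reg|(k>0)).sum()
    v,u=np.nonzero(reg);p0=ray("wrist",[[u.mean(),v.mean()]],.03,m)[0]
    s=minimize(f,p0,method="Nelder-Mead",options=dict(initial_simplex=[p0,p0+[.01,0],p0+[0,.01]]))
    print(s.x.round(4),s.fun.round(3)); go(s.x[0],s.x[1],.025,2)
```

```text
q6 after -0.63
turn -0.000 (rows>=1) then tool shift cm [-0.06  0.11 14.93] | q6 -0.63 tilt 0.000 pos [ 0.416 -0.137  0.174] phi 2.0 w 0.085
0.91 [257.9, 167.2, 48.5, 62.2]
[ 0.416 -0.139] 0.084
q6 after -0.63
turn -0.000 (rows>=1) then tool shift cm [-1.400e-01 -1.000e-02  1.495e+01] | q6 -0.63 tilt 0.000 pos [ 0.416 -0.138  0.175] phi 2.0 w 0.085
```

Request:
apply_moves([
  [-0.12,0.03,1.5,0],
  [0,0,2.5,0],
  [0,0,2.5,0],
  [0,0,2.5,0],
  [0,0,2.5,0],
  [0,0,1.8,0],
  [0,0,1.2,0],
  [0,0,0.7,0],
  [0,0,0,0],
  [0,0,0,0],
])

```text
t: 22.18
tool_pos: [0.4163, -0.1386, 0.0229]
eef_rot: [2.182, 2.26, -0.0]
wrist_force: [0.4, 0.1, 0.1]
width: 0.0853
gripper_force: 0.0
```

Request:
apply_moves([
  [0,0,0,0],
  [0,0,0,0],
  [0,0,0,0],
  [0,0,0,0],
  [0,0,0,0],
  [0,0,0,0],
  [0,0,0,0],
], jaw=255)

```text
t: 22.77
tool_pos: [0.4166, -0.1386, 0.0238]
eef_rot: [2.181, 2.259, 0.0]
wrist_force: [-0.6, 1.0, 6.2]
width: 0.0426
gripper_force: 40.7
```

Request:
apply_moves([
  [0,0,-0.5,0],
  [0,0,-1.5,0],
  [0,0,-2.5,0],
  [0,0,-2.5,0],
  [0,0,-2,0],
  [0,0,-1.5,0],
  [0,0,-0.5,0],
])

```text
t: 23.35
tool_pos: [0.4172, -0.139, 0.1356]
eef_rot: [2.179, 2.257, 0.001]
wrist_force: [-0.3, 0.1, -1.7]
width: 0.0435
gripper_force: 41.0
```

```bash
python3 -c "
from h import *
go(.614,.165,.14,2)"
```

```text
q6 after -0.05
turn 0.000 (rows>=1) then tool shift cm [29.69 20.73 -0.45] | q6 -0.63 tilt 0.005 pos [ 0.417 -0.139  0.136] phi 2.0 w 0.043
```

Request:
apply_moves([
  [1,0.7,0,0],
  [1.8,1.26,0,0],
  [2.4,1.68,0,0],
  [2.6,1.8,0,0],
  [2.6,1.8,0,0],
  [2.6,1.8,0,0],
  [2.6,1.8,0,0],
  [2.6,1.8,0,0],
  [2.6,1.8,0,0],
  [2.6,1.8,0,0],
  [2.4,1.68,0,0],
  [1.8,1.26,0,0],
  [1,0.7,0,0],
  [0,0,0,0],
  [0,0,0,0],
])

```text
t: 24.6
tool_pos: [0.6038, 0.1548, 0.1316]
eef_rot: [-2.18, -2.26, 0.003]
wrist_force: [-0.1, -0.5, -1.5]
width: 0.043
gripper_force: 41.0
```

```bash
python3 w.py spice_tray .022 w7.png;  python3 -c "
from h import *
go(.614,.165,.14,2)"
```

```text
spice_tray 0.83 [193.6, 1.3, 206.5, 183.2] rect c 611 242 size 148 131 long ang 2.2 mean [611. 247.]
q6 after 0.03
turn -0.000 (rows>=1) then tool shift cm [ 1.08  1.06 -0.8 ] | q6 0.02 tilt 0.002 pos [0.604 0.154 0.132] phi 2.0 w 0.043
```

View pics/w7.png

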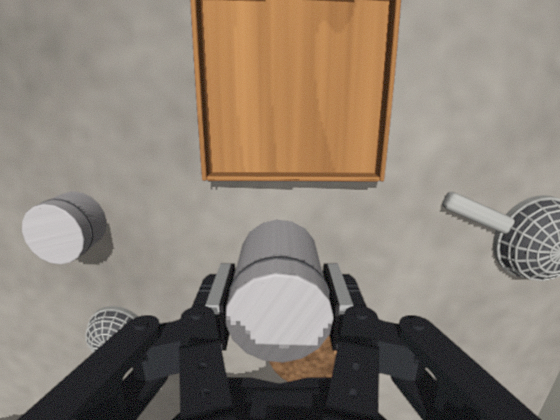

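The wooden tray's near edge is at (205–385, 180), and the tin is held upright. The tray centre works out at about (611,250).

Request:
apply_moves([
  [0.7,0.1,0,0],
  [1.5,0.25,0,0],
  [1.8,0.3,0,0],
  [1.5,0.25,0,0],
  [0.72,0.12,0,0],
  [0,0,1.5,0],
  [0,0,2.5,0],
  [0,0,2.5,0],
  [0,0,1.7,0],
  [0,0,1,0],
  [0,0,0.6,0],
  [0,0,0.3,0],
  [0,0,0,0],
  [0,0,0,0],
])

```text
t: 25.87
tool_pos: [0.6136, 0.2173, 0.0331]
eef_rot: [2.181, 2.259, 0.003]
wrist_force: [0.1, 0.8, -0.7]
width: 0.043
gripper_force: 41.0
```

```bash
python3 -c "
from h import *
go(.612,.2165,.028,2);print(env.state()['wrist_force'])"
```

```text
q6 after 0.12
turn 0.000 (rows>=1) then tool shift cm [-0.08 -0.16  0.51] | q6 0.12 tilt 0.002 pos [0.614 0.217 0.033] phi 2.0 w 0.043
[ 0.07405442  0.75558064 -0.71652385]
```

Request:
apply_moves([
  [0,0,0.3,0],
  [0,0,0.2,0],
  [0,0,0,0],
  [0,0,0,0],
])

```text
t: 26.2
tool_pos: [0.6135, 0.2173, 0.0279]
eef_rot: [2.181, 2.259, 0.003]
wrist_force: [-0.2, -0.3, 2.5]
width: 0.0424
gripper_force: 41.3
```

Request:
apply_moves([
  [0,0,0,0],
  [0,0,0,0],
  [0,0,0,0],
  [0,0,0,0],
  [0,0,0,0],
], jaw=70)

```text
t: 26.62
tool_pos: [0.6124, 0.2171, 0.0266]
eef_rot: [-2.182, -2.26, 0.0]
wrist_force: [0.1, 0.2, 0.8]
width: 0.0621
gripper_force: 0.0
```

Request:
apply_moves([
  [0,0,-0.5,0],
  [0,0,-1.5,0],
  [0,0,-2.5,0],
  [0,0,-3,0],
  [0,0,-3,0],
  [0,0,-2.5,0],
  [0,0,-1.5,0],
])

```text
t: 27.2
tool_pos: [0.6145, 0.2175, 0.1777]
eef_rot: [2.179, 2.257, 0.009]
wrist_force: [0.1, -0.6, -0.1]
width: 0.0618
gripper_force: 0.0
```

```bash
python3 -c "
from h import *
go(.416,.12,.17,2)"
```

```text
q6 after 0.06
turn 0.000 (rows>=1) then tool shift cm [ -9.05 -20.18   0.62] | q6 0.12 tilt 0.007 pos [0.614 0.218 0.178] phi 2.0 w 0.062
```

Request:
apply_moves([
  [-0.6,-1.3,0,0],
  [-1,-2.3,0,0],
  [-1.3,-2.8,0.1,0],
  [-1.3,-2.8,0.1,0],
  [-1.3,-2.8,0.1,0],
  [-1.3,-2.8,0.1,0],
  [-1.1,-2.5,0.1,0],
  [-0.8,-1.9,0,0],
  [-0.4,-1,0,0],
  [0,0,0,0],
  [0,0,0,0],
], jaw=0)

```text
t: 28.12
tool_pos: [0.4145, 0.1191, 0.1681]
eef_rot: [2.181, 2.258, 0.003]
wrist_force: [0.9, -0.6, 0.6]
width: 0.0854
gripper_force: 0.0
```

Run:
```python
from h import *
from scipy.optimize import minimize
m=env.camera_model("wrist");im=env.capture("wrist");save(im,"w8.png")
for r in env.outline_of("short_tin","wrist")[:2]:
    reg=r["region"];print(round(r["confidence"],2),r["box"])
    th=np.linspace(0,2*np.pi,60)
    def f(p):
        X=np.vstack([np.c_[p[0]+.027*np.cos(th),p[1]+.027*np.sin(th),0*th+z] for z in (0,.04)])
        h=cv2.convexHull(proj("wrist",X,m).astype(np.float32))
        k=np.zeros(reg.shape,np.uint8);cv2.fillConvexPoly(k,(h*16).round().astype(int),1,shift=4)
        return 1-(reg&(k>0)).sum()/(reg|(k>0)).sum()
    v,u=np.nonzero(reg);p0=ray("wrist",[[u.mean(),v.mean()]],.02,m)[0]
    s=minimize(f,p0,method="Nelder-Mead",options=dict(initial_simplex=[p0,p0+[.01,0],p0+[0,.01]]))
    print(s.x.round(4),s.fun.round(3)); go(s.x[0],s.x[1],.008,2)
for r in env.outline_of("sieve","wrist")[:3]:
    reg=r["region"];print("sieve",round(r["confidence"],2),r["box"])
    v,u=np.nonzero(reg);P=ray("wrist",np.c_[u,v],.01,m).astype(np.float32);print(cv2.minAreaRect(P*1000))
```

```text
0.96 [251.7, 154.1, 63.6, 64.5]
[0.4163 0.1301] 0.049
q6 after -0.01
turn 0.000 (rows>=1) then tool shift cm [ 1.07  0.14 15.97] | q6 -0.04 tilt 0.002 pos [0.415 0.119 0.168] phi 2.0 w 0.086
sieve 0.78 [266.3, 264.6, 100.1, 54.2]
((455.832763671875, 17.07494354248047), (105.80095672607422, 68.5475082397461), 32.163692474365234)
```

View pics/w8.png

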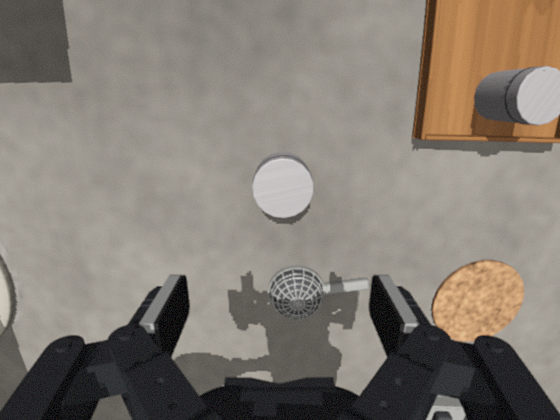

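The short tin is at (283,187) and measured at (416,130). The tall tin stands in the wooden tray at (520,95). The sieve is at (296,293) with its handle running to (368,284).

Request:
apply_moves([
  [0.6,0.1,1,0],
  [0.47,0.04,2.5,0],
  [0,0,2.5,0],
  [0,0,2.5,0],
  [0,0,2.5,0],
  [0,0,2.2,0],
  [0,0,1.5,0],
  [0,0,0.8,0],
  [0,0,0.5,0],
  [0,0,0,0],
  [0,0,0,0],
])

```text
t: 29.18
tool_pos: [0.4155, 0.1301, 0.0072]
eef_rot: [2.182, 2.26, 0.001]
wrist_force: [-0.1, -0.4, 0.4]
width: 0.0857
gripper_force: 0.0
```

Request:
apply_moves([
  [0,0,0,0],
  [0,0,0,0],
  [0,0,0,0],
  [0,0,0,0],
  [0,0,0,0],
  [0,0,0,0],
  [0,0,0,0],
], jaw=255)

```text
t: 29.77
tool_pos: [0.416, 0.1299, 0.0079]
eef_rot: [2.181, 2.259, 0.003]
wrist_force: [-1.3, 0.2, 5.9]
width: 0.0528
gripper_force: 42.6
```

Request:
apply_moves([
  [0,0,-0.5,0],
  [0,0,-1.5,0],
  [0,0,-2.5,0],
  [0,0,-3,0],
  [0,0,-3,0],
  [0,0,-2,0],
  [0,0,-0.8,0],
])

```text
t: 30.35
tool_pos: [0.4167, 0.13, 0.1433]
eef_rot: [2.179, 2.257, 0.007]
wrist_force: [0.9, 0.1, -1.3]
width: 0.0526
gripper_force: 42.4
```

```bash
python3 -c "
from h import *
go(.610,.284,.14,2)"
```

```text
q6 after 0.12
turn 0.000 (rows>=1) then tool shift cm [14.72 19.85  0.44] | q6 -0.01 tilt 0.006 pos [0.417 0.13  0.143] phi 2.0 w 0.053
```

Request:
apply_moves([
  [0.8,1,0,0],
  [1.3,1.8,0,0],
  [1.75,2.35,0,0],
  [1.75,2.35,0,0],
  [1.75,2.35,0,0],
  [1.75,2.35,0,0],
  [1.75,2.35,0,0],
  [1.6,2.2,0,0],
  [1.2,1.6,0,0],
  [0.7,1,0,0],
  [0.37,0.5,0,0],
  [0,0,0,0],
  [0,0,0,0],
  [0,0,0,0],
])

```text
t: 31.52
tool_pos: [0.6072, 0.2833, 0.1392]
eef_rot: [-2.182, -2.259, 0.002]
wrist_force: [1.2, 0.7, -1.0]
width: 0.0524
gripper_force: 42.4
```

```bash
python3 -c "
from h import *
save(env.capture('wrist'),'w9.png')
go(.610,.284,.013,2)"
```

```text
q6 after 0.22
turn -0.000 (rows>=1) then tool shift cm [ 0.06  0.28 12.65] | q6 0.22 tilt 0.001 pos [0.607 0.283 0.139] phi 2.0 w 0.053
```

View pics/w9.png

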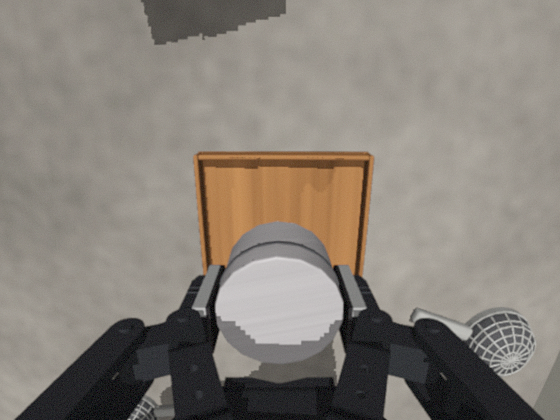

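The short tin is held over the free half of the wooden tray, whose far wall is at (285,155). I'll lower it.

Request:
apply_moves([
  [0.05,0.25,1,0],
  [0,0,2,0],
  [0,0,2.5,0],
  [0,0,2.5,0],
  [0,0,2,0],
  [0,0,1.2,0],
  [0,0,0.7,0],
  [0,0,0.4,0],
  [0,0,0.3,0],
  [0,0,0,0],
  [0,0,0,0],
])

```text
t: 32.48
tool_pos: [0.6115, 0.2847, 0.015]
eef_rot: [2.181, 2.259, 0.003]
wrist_force: [0.6, -0.6, -1.0]
width: 0.0524
gripper_force: 42.4
```

```bash
python3 -c "
from h import *
go(.610,.284,.0118,2)"
```

```text
q6 after 0.22
turn 0.000 (rows>=1) then tool shift cm [-0.07 -0.15  0.32] | q6 0.22 tilt 0.002 pos [0.612 0.285 0.015] phi 2.0 w 0.052
```

Request:
apply_moves([
  [0,0,0.2,0],
  [0,0,0.15,0],
  [0,0,0,0],
  [0,0,0,0],
])

```text
t: 32.82
tool_pos: [0.6116, 0.2848, 0.012]
eef_rot: [2.181, 2.259, 0.003]
wrist_force: [-1.4, -0.5, 5.3]
width: 0.0528
gripper_force: 43.0
```

Request:
apply_moves([
  [0,0,0,0],
  [0,0,0,0],
  [0,0,0,0],
  [0,0,0,0],
  [0,0,0,0],
], jaw=45)

```text
t: 33.23
tool_pos: [0.6105, 0.2844, 0.0101]
eef_rot: [-2.182, -2.26, 0.0]
wrist_force: [0.7, 0.9, -0.7]
width: 0.0703
gripper_force: 0.0
```

Request:
apply_moves([
  [0,0,-0.5,0],
  [0,0,-1.5,0],
  [0,0,-2.5,0],
  [0,0,-3,0],
  [0,0,-3,0],
  [0,0,-2.5,0],
  [0,0,-1.5,0],
])

```text
t: 33.82
tool_pos: [0.6126, 0.2851, 0.1613]
eef_rot: [2.18, 2.257, 0.01]
wrist_force: [0.3, -0.2, -0.1]
width: 0.07
gripper_force: 0.0
```

```bash
python3 -c "
from h import *
go(.479,.012,.17,108)"
```

```text
q6 after 1.10
turn 1.292 (rows>=11) then tool shift cm [-21.14  21.84  -1.01] | q6 0.22 tilt 0.007 pos [0.613 0.285 0.161] phi 2.0 w 0.070
```

Request:
apply_moves([
  [0,0,-0.1,0.118],
  [0,0,-0.1,0.118],
  [0,0,-0.1,0.118],
  [0,0,-0.1,0.118],
  [0,0,-0.1,0.118],
  [0,0,-0.1,0.118],
  [0,0,-0.1,0.118],
  [0,0,-0.1,0.118],
  [0,0,-0.1,0.118],
  [0,0,-0.1,0.118],
  [0,0,0,0.112],
], jaw=100)

```text
t: 34.73
tool_pos: [0.6111, 0.2846, 0.1673]
eef_rot: [-3.104, -0.482, -0.003]
wrist_force: [0.3, 0.9, 0.9]
width: 0.0515
gripper_force: 0.0
```

Request:
apply_moves([
  [-1.2,1.3,0,0],
  [-2,2,0,0],
  [-2.2,2.3,0,0],
  [-2.2,2.3,0,0],
  [-2.2,2.3,0,0],
  [-2.2,2.3,0,0],
  [-2.2,2.3,0,0],
  [-2.2,2.3,0,0],
  [-2,2,0,0],
  [-1.6,1.6,0,0],
  [-0.8,0.8,0,0],
  [-0.34,0.34,0,0],
  [0,0,0,0],
  [0,0,0,0],
])

```text
t: 35.9
tool_pos: [0.4775, 0.0121, 0.1658]
eef_rot: [-3.103, -0.491, -0.002]
wrist_force: [1.1, 0.6, 0.1]
width: 0.0519
gripper_force: 0.0
```

```bash
python3 w.py sieve .005 w10.png; python3 w.py cork_mat .006; python3 -c "
from h import *
go(.479,.012,.17,108)"
```

```text
sieve 0.71 [411.0, 410.1, 17.7, 8.5] rect c 241 -266 size 19 29 long ang 104.4 mean [ 238. -266.]
sieve 0.56 [247.7, 154.2, 55.0, 102.9] rect c 456 14 size 107 61 long ang 29.7 mean [447.   6.]
cork_mat 0.71 [299.3, 0.0, 131.5, 78.8] rect c 628 -16 size 63 109 long ang 109.4 mean [633. -13.]
q6 after 1.03
turn 0.001 (rows>=1) then tool shift cm [ 0.15  0.08 -0.47] | q6 1.03 tilt 0.000 pos [0.477 0.012 0.165] phi -71.9 w 0.052
```

View pics/w10.png

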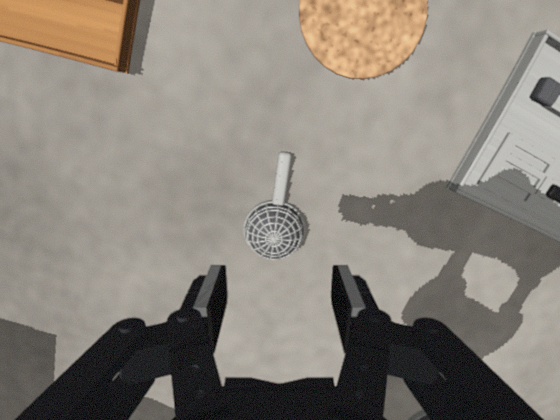

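The sieve dome is at about (275,230), with its handle running from (279,204) to (286,153). The cork mat is partly visible at the top, at (363,15).

```bash
cat > mat.py <<'E'
from h import *
from scipy.optimize import least_squares
def mat():
    m=env.camera_model("wrist");env.capture("wrist")
    r=env.outline_of("cork_mat","wrist")[0];k=r["region"].astype(np.uint8)
    c=max(cv2.findContours(k,0,1)[0],key=len)[:,0]
    c=c[(c[:,1]>2)&(c[:,1]<417)&(c[:,0]>2)&(c[:,0]<557)]
    P=ray("wrist",c+0.0,.006,m)
    f=lambda p:np.hypot(P[:,0]-p[0],P[:,1]-p[1])-.055
    s=least_squares(f,P.mean(0)+[.02,0],loss="soft_l1",f_scale=.002);print("mat",s.x.round(4),"rms",np.sqrt((f(s.x)**2).mean()).round(4))
if __name__=="__main__": mat()
E
python3 - <<'E'
from h import *
from mat import mat
mat()
a,b=ray("wrist",[[286,155],[279,203]],.010)
L,R_,T,B=ray("wrist",[[246,230],[305,230],[275,200],[275,259]],.004)
print(a,b,"handle ang",np.degrees(np.arctan2(*(a-b)[::-1])),L,R_,T,B)
u=(a-b)/np.linalg.norm(a-b); g=a-u*.035; c=a-u*.08
print("centre by handle",c,"by dome",(L+R_)/2,"grip",g)
phi=np.degrees(np.arctan2(u[1],u[0]))-90
go(g[0],g[1],.003,phi)
E
```

```text
mat [ 0.6506 -0.0075] rms 0.0005
[0.5132633  0.01619165] [0.46687883 0.00795084] handle ang 10.074228569740823 [0.4271346  0.03050863] [ 0.44575969 -0.02683915] [0.4668071  0.01208459] [ 0.40477249 -0.00777376]
centre by handle [0.43449674 0.00219774] by dome [0.43644715 0.00183474] grip [0.47880293 0.01006932]
q6 after 1.16
turn 0.139 (rows>=2) then tool shift cm [ 0.13  0.23 16.22] | q6 1.03 tilt 0.000 pos [0.477 0.012 0.165] phi -72.0 w 0.052
```

Request:
apply_moves([
  [0,0,0.5,0.07],
  [0,0,0.5,0.069],
  [0.3,0.23,1,0],
  [0,0,2.5,0],
  [0,0,2.5,0],
  [0,0,2.5,0],
  [0,0,2.5,0],
  [0,0,1.8,0],
  [0,0,1.2,0],
  [0,0,0.7,0],
  [0,0,0.4,0],
  [0,0,0.1,0],
  [0,0,0,0],
  [0,0,0,0],
])

```text
t: 37.37
tool_pos: [0.4812, 0.0096, 0.0041]
eef_rot: [3.129, 0.275, 0.002]
wrist_force: [1.3, 0.2, -0.4]
width: 0.052
gripper_force: 0.0
```

Request:
apply_moves([
  [0,0,0,0],
  [0,0,0,0],
  [0,0,0,0],
  [0,0,0,0],
  [0,0,0,0],
  [0,0,0,0],
  [0,0,0,0],
], jaw=255)

```text
t: 37.95
tool_pos: [0.4808, 0.0097, 0.0039]
eef_rot: [3.129, 0.274, 0.001]
wrist_force: [-0.4, 1.4, 6.0]
width: 0.0104
gripper_force: 39.9
```

Request:
apply_moves([
  [0,0,-0.5,0],
  [0,0,-1.5,0],
  [0,0,-2.5,0],
  [0,0,-2,0],
  [0,0,-1,0],
  [0,0,-0.5,0],
  [0,0,0,0],
])

```text
t: 38.53
tool_pos: [0.4808, 0.0096, 0.084]
eef_rot: [3.129, 0.274, 0.002]
wrist_force: [-1.2, 0.8, -1.1]
width: 0.0105
gripper_force: 39.2
```

```bash
python3 -c "
from h import *
go(.6506+.046,-.0075+.0085,.08,-80)"
```

```text
q6 after 1.15
turn 0.000 (rows>=1) then tool shift cm [21.1   4.6   0.43] | q6 1.16 tilt 0.002 pos [0.481 0.01  0.084] phi -80.0 w 0.011
```

Request:
apply_moves([
  [1,0.2,0,0],
  [2,0.45,0,0],
  [2.6,0.57,0,0],
  [2.6,0.57,0,0],
  [2.6,0.57,0,0],
  [2.6,0.57,0,0],
  [2.6,0.57,0,0],
  [2.3,0.5,0,0],
  [1.6,0.35,0,0],
  [0.8,0.15,0,0],
  [0.4,0.1,0,0],
  [0,0,0,0],
  [0,0,0,0],
  [0,0,0,0],
])

```text
t: 39.7
tool_pos: [0.6951, 0.0013, 0.0825]
eef_rot: [-3.129, -0.274, 0.003]
wrist_force: [0.1, -0.3, 0.1]
width: 0.0105
gripper_force: 39.2
```

```bash
python3 -c "
from h import *
go(.696,.000,.010,-80)"
```

```text
q6 after 1.22
turn 0.000 (rows>=1) then tool shift cm [0.08 0.15 7.25] | q6 1.22 tilt 0.002 pos [0.695 0.001 0.082] phi -80.0 w 0.011
```

Request:
apply_moves([
  [0.05,0.15,1,0],
  [0,0,1.5,0],
  [0,0,1.5,0],
  [0,0,1.2,0],
  [0,0,0.9,0],
  [0,0,0.6,0],
  [0,0,0.3,0],
  [0,0,0.2,0],
  [0,0,0,0],
  [0,0,0,0],
])

```text
t: 40.53
tool_pos: [0.6975, -0.0003, 0.012]
eef_rot: [3.129, 0.274, 0.002]
wrist_force: [-0.4, 0.4, -0.9]
width: 0.0102
gripper_force: 39.2
```

```bash
python3 -c "
from h import *
go(.696,.000,.010,-80)"
```

```text
q6 after 1.22
turn 0.000 (rows>=1) then tool shift cm [-0.14 -0.05  0.2 ] | q6 1.22 tilt 0.001 pos [ 0.697 -0.     0.012] phi -80.0 w 0.010
```

Request:
apply_moves([
  [0,0,0.15,0],
  [0,0,0.05,0],
  [0,0,0,0],
  [0,0,0,0],
])

```text
t: 40.87
tool_pos: [0.6974, -0.0003, 0.0099]
eef_rot: [3.129, 0.274, 0.002]
wrist_force: [-0.5, 0.0, 0.6]
width: 0.0107
gripper_force: 39.4
```

Request:
apply_moves([
  [0,0,0,0],
  [0,0,0,0],
  [0,0,0,0],
  [0,0,0,0],
  [0,0,0,0],
], jaw=150)

```text
t: 41.28
tool_pos: [0.6967, -0.0002, 0.0091]
eef_rot: [-3.13, -0.274, 0.0]
wrist_force: [-0.1, -1.0, -0.6]
width: 0.035
gripper_force: 0.0
```

Request:
apply_moves([
  [0,0,-0.5,0],
  [0,0,-1.5,0],
  [0,0,-2.5,0],
  [0,0,-3,0],
  [0,0,-3,0],
  [0,0,-3,0],
  [0,0,-3,0],
  [0,0,-3,0],
  [0,0,-2,0],
  [0,0,0,0],
  [0,0,0,0],
])

```text
t: 42.2
tool_pos: [0.6979, -0.0004, 0.2276]
eef_rot: [3.128, 0.274, 0.008]
wrist_force: [0.5, 0.1, -0.7]
width: 0.0355
gripper_force: 0.0
```

```bash
python3 mat.py; python3 -c "
from h import *
a=env.capture('wrist');b=env.capture('side')
b=cv2.resize(b[100:320,170:390],(420,420),interpolation=cv2.INTER_CUBIC)
save(cv2.resize(np.hstack([a,b]),None,fx=.8,fy=.8),'f.png')"
```

```text
mat [ 0.6503 -0.0073] rms 0.0136
```

View pics/f.png

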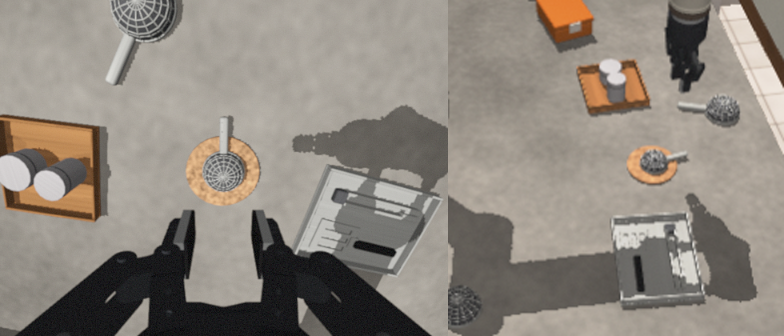

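The final picture shows the sieve centred on the mat at (224,170), both tins upright in the wooden tray, and both utensils flat in the steel tray. The gripper is clear of everything.

```bash
python3 -c "
from h import *
print(env.hand_in())"
```

```text
the job is handed in; nothing more can be done
None
```

I put all five things in their places and handed the job in at about 42 s on the robot's clock; the hand-in returned no verdict, but the last pictures showed everything where it should be.

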